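# Gauge the gap under a print platform

## Task

Pick up the yellow-handled taper gauge and slide its blade, thin tip first, flat and straight into the middle of the gap between the dark glass and the sprung aluminium print platform of the setting stand, until the blade drags snugly and just lifts the platform off its stop (by 1 to 2 mm). Do not force it in further, and leave the other things on the table undisturbed. Finish still gripping the gauge and holding it still at that depth: do not let go.

Things in the scene. Friction and masses are not known exactly. Their poses are not given: they have to be found in the camera images.
- gauge_grip (a point): Centre of the taper gauge's handle (loose, 140 g): yellow box with black ends, 70 long, 22 wide, 34 mm tall. The gauge lies flat, its whole underside 17 mm below this point. x axis: along the gauge from handle to the blade's thin tip; z: up. The steel blade starts 35 mm ahead (+x) of this point.
- gauge_tip (a point): Middle of the lower edge of the blade's thin end, 150 mm ahead (+x) of and 17 mm below gauge_grip; same axes. The blade is steel, 24 wide, 115 mm long, underside flat and level with the handle's, top sloping evenly from 12 mm thick at the handle to 2 mm at the tip, with black graduations.
- gauge: The whole taper gauge; origin on its flat underside where the blade leaves the handle, 35 mm ahead of gauge_grip and 17 mm below it; same axes.
- stand_mouth (a point): On the fixed setting stand: middle of the front edge of the level dark lower glass (100 mm wide), on its top face, 46 mm above the table. x axis: level, the way the blade goes in; y: left along the edge; z: up. In front of it, over 12 mm, a steel ramp falls 6 mm from the glass and the platform's nose rises 8 mm: a funnel. Nothing of the stand lies further forward.
- platform_edge (a point): Middle of the lower front edge of the aluminium print platform's flat underside, straight above stand_mouth, 5 to 7.5 mm above the glass at rest (different each time, too fine to read: feel for it). The platform is 84 wide, 100 deep, 12 mm thick. Same axes as stand_mouth. The dark bracket and orange knob above it, up to 135 mm above the table, start 35 mm behind this edge.
- platform (a joint): Lift of the platform above its lower stop, m: 0 at rest, up to 0.010. It slides straight up, weighs about 6 N (0.8 to 1.25 times that) and a spring adds 1 N per mm of lift. The blade meets it with its tip 34 to 63 mm past the mouth, depending on the gap; from there each 11.5 mm further in lifts it 1 mm. On meeting, the drag on the blade rises clearly, to between 2 and 10 N while it moves.
- stand: The setting stand: black base 150 x 130 mm, 40 mm high, grey column at its back up to 160 mm above the table. Origin on the table, 50 mm behind stand_mouth along x and 46 mm below it; same axes.
- resin_bottle: Bystander: black resin bottle with a paper label, 68 mm diameter, 170 mm tall, origin under its centre.
- rinse_jar: Bystander: closed green glass jar, 76 mm diameter, 110 mm tall, origin under its centre.
- mixing_cup: Bystander: white plastic cup, 72 mm diameter, 85 mm tall, origin under its centre.
- jar_lid: Bystander: brass-coloured jar lid, 76 mm diameter, 12 mm thick, origin under its centre.
- scraper: Bystander: scraper with a black and yellow handle and wide flat steel blade, 205 long, 70 wide, 24 mm tall, blade along its x axis; origin underneath, just ahead of the yellow collar.
- print: Bystander: small grey printed part with two round bosses, 50 x 34 x 14 mm, origin under its centre.

How it is judged:
By the outcome, as a careful person would: the job done as asked, in the order asked, and still so for the second after the job is handed in, while the arm keeps its last pose, push and grip.
It also fails if it takes over 51 s, if anything falls off the work surface, if the arm or the gripper's body presses on something with over 40 N, if the wrist force passes 120 N, or if a joint passes its speed limit or range.

## Robot

A 7-joint arm with a two-finger parallel gripper is mounted at the origin on the work surface. World frame = base frame: x ahead of the robot, y to its left, z up, the work surface at z = 0. Lengths are in m, angles in rad, forces in N, time in s.
With the tool pointing down it reaches from about 0.35 to 0.9 m from the base axis. Payload 8.1 kg.
Tool frame: the origin (TCP) lies at the centre of the arm's flange, where the gripper is bolted on; the fingertips stand 178 mm ahead of it and the grasp point (between the pads) lies 159 mm ahead of it; z points along the fingers, y is the direction in which the jaws open and shut (so a half turn about z gives the same grasp; the last joint's range is limited). The gripper opens to 92 mm and grips with 3 to 60 N. Pads are 19 mm wide; open, the fingers measure 130 mm over their backs; the gripper's body (75 mm by 190 mm) begins 47 mm behind the grasp point.
Start: joints at [-1.239, 0.434, 0.025, 1.573, -0.012, 1.134, -0.075], TCP at [0.263, 0.567, 0.405] pointing down, gripper open.
Joint ranges: [-2.62, 2.62], [-0.44, 2.09], [-1.27, 1.32], [0.08, 2.57], [-1.32, 4.46], [0.12, 2], [-2.74, 2.74]. Speed limits (rad/s): [2.22, 2.22, 3.01, 3.01, 3.14, 3.14, 3.14].

## Interface

Orientations are given as a rotation vector (axis times angle).
In Python, from cell import arm, get_image, camera_model gives the robot as it stands. The module is installed in compiled form; this text tells all that it offers.
- The arm moves only by the shell command python3 -m pendant 'ROWS' [FORCE]. ROWS is JSON, a list that holds one entry, the list of rows, each a list of 7 numbers: the shift along the tool's x, y, z in mm, then the turn, a rotation vector about the tool's x, y, z in rad, then the closure, from -1 (fully open) to 1 (shut). In form: [[[x, y, z, rx, ry, rz, hand], ...]]. A call has 1 to 20 rows; each row is the pose to reach, as a shift and turn from the pose commanded when the call began, along the tool's axes at that moment; what a row does not reach only later rows make up. A row lasts 1/8 s, in which the tool goes at most 62.5 mm and 10.7 degrees, less where a joint would pass 70% of its speed; a pose out of reach is approached as far as the arm can. A call with a gripper value outside its range is refused whole. The fingers move at their own pace and stop on an object; FORCE is the grip in N (left out, the last holds). Time passes only in rows, so rows that repeat a pose let the fingers close. It gives the time, the measured TCP pose, the force and the opening at its end, in the units of the state.
- arm.observe(): the state, without advancing time (a new reading comes with each control period).
- get_image(name): name is "side" or "top" or "wrist"; returns the picture (400x640x3 uint8, red, green, blue); there is no depth.
- camera_model(name): a dict with "fx", "fy", "cx", "cy" (pixels), "position" and "orientation" of the camera in the world; the wrist camera has in their place "T_tool_cam" (4x4, takes a point from camera to tool coordinates, whose origin is the TCP and whose axes are the flange's). Camera axes: x right, y down, z forward; pixel columns grow to the right and rows downward; lengths in m; the calibration is good to about 2 mm. A picture is of the moment at which its call begins: read the wrist's pose just before it. camera_model takes no time and is no camera call.
- arm.sign_off(): hands the job in, once; it reports no verdict.
The state is a dict: "clock": time; "joints": joint angles; "dq": joint speeds; "joint_efforts": joint torques, N m; "position": TCP position; "ee_rot": TCP orientation; "force": force on the tool from outside, world axes, zero at the start; "ft_torque": the same for the moment, N m; "width": opening from 0.0 (shut) to 1.0 (fully open).
Only numpy, scipy, OpenCV 4.12 (cv2) and the standard library are available. Lean on these libraries where they do the work, as an engineer would, in place of code of your own. Each camera call takes 0.05 s, during which the arm holds its last target.

## Working session

There is one attempt and no reset: what is moved stays moved. The work goes in short steps, Python scripts to look and compute and a shell command to move; the robot and the scene stay as the last step left them, time stands still between calls to the robot, and variables do not carry over. Pictures are saved under pics/ and viewed, and the job is handed in when it is done.

```bash
mkdir -p pics; ls
python3 - <<'E'
from cell import arm, get_image, camera_model
import cv2
s=arm.observe();print({k:s[k] for k in('clock','position','ee_rot','force','width')})
for n in('side','top','wrist'):
    print(n,camera_model(n)); cv2.imwrite(f'pics/{n}0.png',get_image(n)[:,:,::-1])
E
```

```text
pics
{'clock': 0.0, 'position': array([0.26321081, 0.56660509, 0.40395845]), 'ee_rot': array([-6.77714380e-01, -3.06740774e+00,  2.47728146e-03]), 'force': array([-0.04457376, -0.13717399,  0.6034876 ]), 'width': 0.9988992949174039}
side {'fx': 515.1505950053286, 'fy': 515.1505950053286, 'cx': 308.99971316410137, 'cy': 211.80734995298258, 'position': array([-0.07067972, -0.99255777,  0.74583352]), 'orientation': array([-2.03334465,  0.5472378 , -0.32005863])}
top {'fx': 438.6605238352483, 'fy': 438.6605238352483, 'cx': 322.34236578229866, 'cy': 199.1240978858647, 'position': array([ 0.30366786, -0.01448284,  1.24495196]), 'orientation': array([-2.12192808,  2.11785845, -0.18567422])}
wrist {'fx': 286.96122977845965, 'fy': 286.96122977845965, 'cx': 320.48083164727734, 'cy': 201.8343834533412, 'T_tool_cam': array([[-6.85720111e-05, -9.62644536e-01, -2.70768337e-01,
         7.34926262e-02],
       [ 9.99999196e-01,  2.76781399e-04, -1.23727191e-03,
         6.97409430e-04],
       [ 1.26599668e-03, -2.70768205e-01,  9.62643743e-01,
         2.02901114e-02],
       [ 0.00000000e+00,  0.00000000e+00,  0.00000000e+00,
         1.00000000e+00]])}
```

View pics/top0.png

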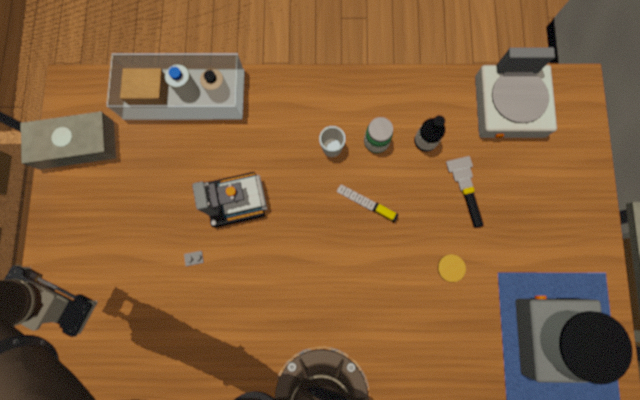

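View pics/side0.png

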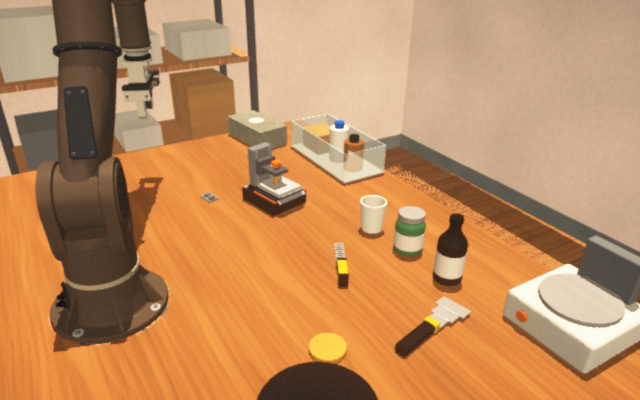

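View pics/wrist0.png

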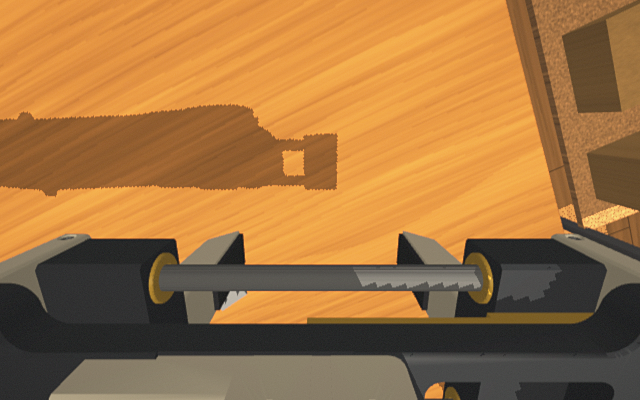

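The top view shows the gauge's handle at about (385,212) with its tip at about (340,188). The stand is at (235,200), with its column on the left and its mouth facing right towards the gauge.

```bash
cat > h.py <<'E'
import numpy as np, cv2
from scipy.spatial.transform import Rotation as R
from cell import arm, get_image, camera_model
def cam(n, s=None):
    m=camera_model(n); K=np.array([[m['fx'],0,m['cx']],[0,m['fy'],m['cy']],[0,0,1.]])
    if n=='wrist':
        s=s or arm.observe(); T=np.eye(4);T[:3,:3]=R.from_rotvec(s['ee_rot']).as_matrix();T[:3,3]=s['position']
        T=T@m['T_tool_cam']; return K,T[:3,:3],T[:3,3]
    return K,R.from_rotvec(m['orientation']).as_matrix(),np.array(m['position'])
def ray(c,uv):
    K,Rm,p=c; d=Rm@np.linalg.inv(K)@np.array([uv[0],uv[1],1.]); return p,d/np.linalg.norm(d)
def plane(c,uv,z):
    p,d=ray(c,uv); return p+d*(z-p[2])/d[2]
def proj(c,P):
    K,Rm,p=c; q=K@(Rm.T@(np.asarray(P)-p)); return q[:2]/q[2]
def two(c1,u1,c2,u2):
    p1,d1=ray(c1,u1);p2,d2=ray(c2,u2)
    A=np.stack([d1,-d2],1);t=np.linalg.lstsq(A,p2-p1,rcond=None)[0]
    a=p1+d1*t[0];b=p2+d2*t[1];return (a+b)/2,np.linalg.norm(a-b)
E
python3 - <<'E'
from h import *
t=cv2.imread('pics/top0.png');s=cv2.imread('pics/side0.png')
cv2.imwrite('pics/tz.png',cv2.resize(t[150:250,180:410],None,fx=3.4,fy=3.4,interpolation=cv2.INTER_CUBIC))
cv2.imwrite('pics/sz.png',cv2.resize(s[130:300,230:390],None,fx=3.5,fy=3.5,interpolation=cv2.INTER_CUBIC))
c=cam('top');cs=cam('side')
for n,u,z in[('handle',(385,212),.034),('tip',(339,188),0),('mouth',(266,194),.06),('back',(205,195),.16),('cup',(333,141),.04),('print',(194,258),0)]: print(n,plane(c,u,z))
def yc(img):
    h=cv2.cvtColor(img,cv2.COLOR_BGR2HSV); return cv2.inRange(h,(24,150,120),(35,255,255))
for n,img in(('top',t),('side',s)):
    k,l,st,ce=cv2.connectedComponentsWithStats(yc(img)); 
    for i in range(1,k):
        if st[i,4]>20: print(n,st[i],ce[i])
E
```

```text
handle [ 0.49377009 -0.17663545  0.034     ]
tip [ 0.5693612  -0.04961673  0.        ]
mouth [0.53949761 0.1534054  0.06      ]
back [0.51688606 0.2935652  0.16      ]
cup [ 0.69845322 -0.03187296  0.04      ]
print [0.36693659 0.36069334 0.        ]
top [463 187  11   7  57] [468.15789474 190.24561404]
top [376 204  20  16 163] [385.33128834 211.59509202]
side [338 260  10  13 105] [342.33333333 266.19047619]
side [425 316  14  10  65] [431.67692308 320.46153846]
side [328 338  18  11  71] [337.74647887 342.5915493 ]
side [322 346  22  13 112] [333.16071429 352.5       ]
```

View pics/tz.png

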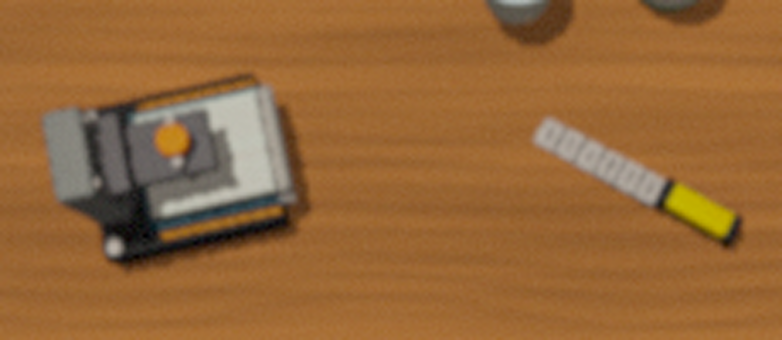

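View pics/sz.png

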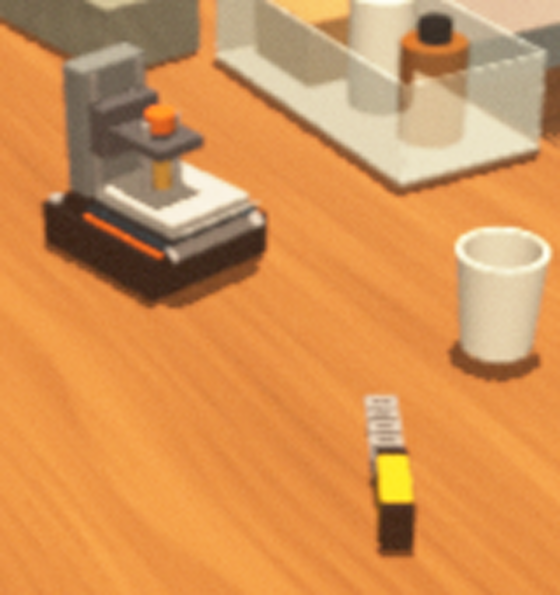

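```bash
python3 -m pendant '[[[-438,-275,0,0,0,0.91,-1],[-438,-275,0,0,0,0.91,-1],[-438,-275,0,0,0,0.91,-1],[-438,-275,0,0,0,0.91,-1],[-438,-275,0,0,0,0.91,-1],[-438,-275,0,0,0,0.91,-1],[-438,-275,0,0,0,0.91,-1],[-438,-275,0,0,0,0.91,-1],[-438,-275,0,0,0,0.91,-1],[-438,-275,0,0,0,0.91,-1],[-438,-275,0,0,0,0.91,-1]]]'
python3 - <<'E'
from h import *
s=arm.observe();np.save('s1.npy',s,allow_pickle=True);im=get_image('wrist')[:,:,::-1];cv2.imwrite('pics/w1.png',im)
print(s['clock'],s['position'],s['ee_rot'],s['dq'].round(3),s['joints'].round(2))
print(proj(cam('wrist',s),[.54,.153,.046]))
E
```

```text
clock: 1.52
position: [0.5438, 0.1349, 0.4044]
ee_rot: [-1.953, -2.459, -0.0]
force: [-0.4, 0.1, 0.6]
width: 1.001
1.525 [0.54384716 0.13491049 0.40444861] [-1.95278120e+00 -2.45927192e+00 -4.36281967e-05] [-0.013 -0.003 -0.002  0.     0.003 -0.001  0.003] [-0.63  0.34  0.39  1.76 -0.14  1.08  0.04]
[321.31250647 169.55211485]
```

View pics/w1.png

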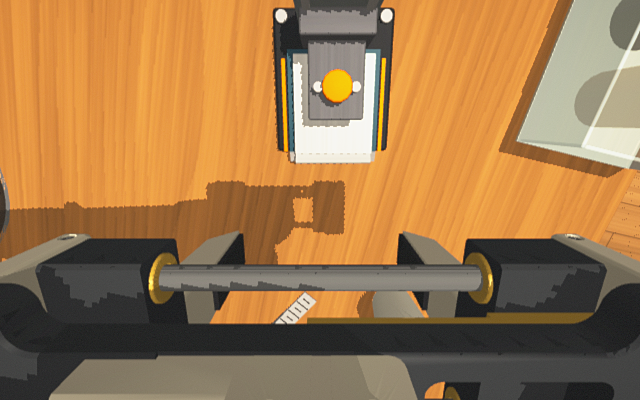

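The stand is in clear view, with the nose and front edge of the platform at row ~152–163 between columns 290–374. I'll zoom in on it.

Run:
```python
from h import *
t=cv2.imread('pics/w1.png')
cv2.imwrite('pics/w1z.png',cv2.resize(t[40:175,262:402],None,fx=4.2,fy=4.2,interpolation=cv2.INTER_CUBIC))
```

```text
(no output)
```

View pics/w1z.png

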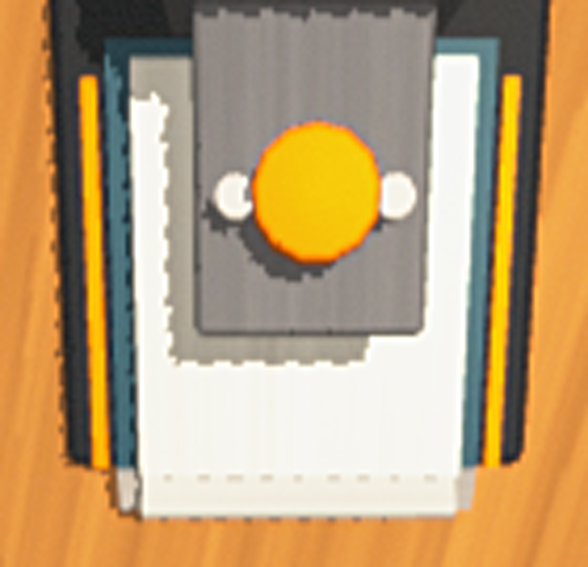

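Run:
```python
from h import *
s=np.load('s1.npy',allow_pickle=True).item();c=cam('wrist',s);ct=cam('top');cs=cam('side')
z=lambda u,v:(262+(u+.5)/4.2-.5,40+(v+.5)/4.2-.5)
L=plane(c,z(112,467),.046);Rr=plane(c,z(500,465),.046);print('glass',L,Rr,np.linalg.norm(L-Rr),(L+Rr)/2)
d=L-Rr;print('yaw from edge',np.degrees(np.arctan2(d[1],d[0]))-90)
a=plane(c,z(140,477),.064);b=plane(c,z(463,477),.064);print('plat',a,b,np.linalg.norm(a-b),(a+b)/2)
a2=plane(c,z(131,56),.064);b2=plane(c,z(480,56),.064);print('platback',a2,b2,np.linalg.norm(a2-b2))
for d in((a2-a),(b2-b)):print(np.linalg.norm(d),np.degrees(np.arctan2(d[1],d[0])))
for d in (L-Rr,a-b,a2-b2):print('yaw',np.degrees(np.arctan2(d[1],d[0]))-90)
bl=plane(c,z(70,463),.04);br=plane(c,z(520,463),.04);print('base front',bl,br,np.linalg.norm(bl-br),(bl+br)/2)
# knob two view
k,l,st,ce=cv2.connectedComponentsWithStats(cv2.inRange(cv2.cvtColor(cv2.imread('pics/top0.png'),cv2.COLOR_BGR2HSV),(8,180,180),(20,255,255)))
print([(st[i],ce[i]) for i in range(1,k) if 20<st[i,4]<400 and abs(ce[i][0]-230)<40])
# stereo check of glass corners w/ top
print('proj top',proj(ct,L),proj(ct,Rr),'proj side',proj(cs,L),proj(cs,Rr))
```

```text
glass [0.49747712 0.1656972  0.046     ] [0.60222094 0.19064853 0.046     ] 0.10767468034766739 [0.54984903 0.17817286 0.046     ]
yaw from edge -256.60112279152077
plat [0.50676344 0.16700997 0.064     ] [0.58962697 0.18630498 0.064     ] 0.0850803230173726 [0.5481952  0.17665747 0.064     ]
platback [0.48423281 0.26501587 0.064     ] [0.56609556 0.28401365 0.064     ] 0.08403824400273144
0.10056235052500698 102.94680855766626
0.10050229971313623 103.54081310354466
yaw -256.60112279152077
yaw -256.89208800770325
yaw -256.9347143459322
base front [0.48517297 0.1633708  0.04      ] [0.60888724 0.1921745  0.04      ] 0.12702312040898417 [0.5470301  0.17777265 0.04      ]
[(array([226, 187,   9,   8,  51], dtype=int32), array([229.94117647, 190.62745098]))]
proj top [261.85874434 209.85102531] [254.06102379 173.11665076] proj side [276.48043609 201.07920431] [304.13168264 189.17025856]
```

```bash
python3 -m pendant '[[[-60,0,0,0,0,0,-1],[-80,0,0,0,0,0,-1],[-80,0,0,0,0,0,-1]]]'
python3 - <<'E'
from h import *
s=arm.observe();np.save('s2.npy',s,allow_pickle=True);t=get_image('wrist')[:,:,::-1];cv2.imwrite('pics/w2.png',t)
print(s['clock'],s['position'],s['ee_rot'],s['dq'].round(3))
print(proj(cam('wrist',s),[.5482,.1768,.046]))
cv2.imwrite('pics/w2z.png',cv2.resize(t[0:135,262:402],None,fx=4.2,fy=4.2,interpolation=cv2.INTER_CUBIC))
E
```

```text
clock: 1.95
position: [0.5624, 0.0548, 0.4048]
ee_rot: [1.958, 2.457, 0.0]
force: [-0.3, 0.4, 1.0]
width: 1.001
1.95 [0.56238792 0.05478618 0.4048127 ] [1.95789082e+00 2.45687971e+00 9.86597392e-05] [-0.03  -0.    -0.039  0.    -0.011 -0.    -0.022]
[333.08452767  74.7441461 ]
```

View pics/w2z.png

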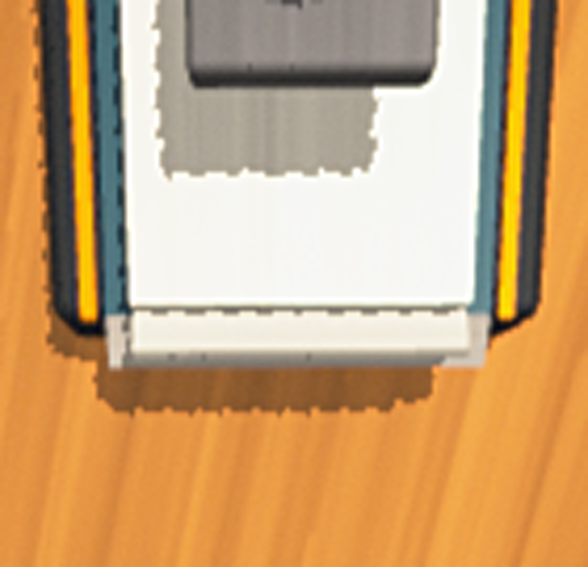

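Run:
```python
from h import *
c1=cam('wrist',np.load('s1.npy',allow_pickle=True).item());c2=cam('wrist',np.load('s2.npy',allow_pickle=True).item())
z1=lambda u,v:(262+(u+.5)/4.2-.5,40+(v+.5)/4.2-.5)
z2=lambda u,v:(262+(u+.5)/4.2-.5,0+(v+.5)/4.2-.5)
for n,a,b in[('pL',(140,477),(128,308)),('pR',(463,477),(474,308)),('gL',(112,467),(107,316)),('gR',(500,465),(492,314))]:
    print(n,*two(c1,z1(*a),c2,z2(*b)), plane(c2,z2(*b),.064 if n[0]=='p' else .046))
```

```text
pL [0.50644478 0.1666965  0.06185473] 0.00036972092512030754 [0.50652832 0.16639132 0.064     ]
pR [0.58999658 0.1860134  0.06054394] 0.0006102889883316293 [0.58923204 0.18530287 0.064     ]
gL [0.49815792 0.16560955 0.04366741] 0.0018071026385641602 [0.49937208 0.16551762 0.046     ]
gR [0.59984474 0.18967501 0.04353023] 0.005972923474125392 [0.59659548 0.18824149 0.046     ]
```

```bash
python3 -m pendant '[[[-284,-187,50,0,0,0.766,-1],[-284,-187,50,0,0,0.766,-1],[-284,-187,50,0,0,0.766,-1],[-284,-187,50,0,0,0.766,-1],[-284,-187,50,0,0,0.766,-1],[-284,-187,50,0,0,0.766,-1],[-284,-187,50,0,0,0.766,-1],[-284,-187,50,0,0,0.766,-1]]]'
python3 - <<'E'
from h import *
s=arm.observe();np.save('s3.npy',s,allow_pickle=True);t=get_image('wrist')[:,:,::-1];cv2.imwrite('pics/w3.png',t)
print(s['clock'],s['position'],s['ee_rot'],s['dq'].round(3))
E
```

```text
clock: 3.0
position: [0.4451, -0.2617, 0.3546]
ee_rot: [-2.73, -1.552, -0.001]
force: [0.3, 0.0, -0.1]
width: 1.001
3.0 [ 0.44511332 -0.26166757  0.35458346] [-2.73035067e+00 -1.55205463e+00 -1.22140073e-03] [-0.013 -0.001 -0.001 -0.002  0.001  0.002  0.003]
```

View pics/w3.png

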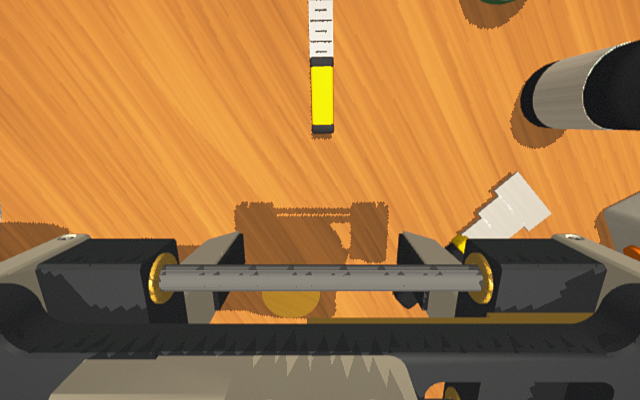

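Run:
```python
from h import *
s=np.load('s3.npy',allow_pickle=True).item();c=cam('wrist',s);ct=cam('top')
t=cv2.imread('pics/w3.png');m=cv2.inRange(cv2.cvtColor(t,cv2.COLOR_BGR2HSV),(24,150,100),(35,255,255));m[200:]=0
r=cv2.minAreaRect(cv2.findNonZero(m));print(r)
cy=np.array(r[0])
g=cv2.cvtColor(t,cv2.COLOR_BGR2HSV)
# edges per row of yellow
for v in (70,85,100,115,122):
    u=np.where(m[v])[0];a=plane(c,(u[0]-.5,v),.034);b=plane(c,(u[-1]+.5,v),.034);print(v,u[0],u[-1],(a+b)/2,np.linalg.norm(a-b))
print('centre',plane(c,cy,.034),'stereo',two(c,cy,ct,(385.3,211.6)))
T=t[0:140,290:350];cv2.imwrite('pics/w3z.png',cv2.resize(T,None,fx=4,fy=4,interpolation=cv2.INTER_CUBIC))
```

```text
((321.5, 95.0), (58.0, 21.0), 90.0)
70 311 332 [ 0.5071241  -0.15790905  0.034     ] 0.021180316415137537
85 312 332 [ 0.50066871 -0.16972875  0.034     ] 0.020485327153514733
100 312 332 [ 0.49361528 -0.18161282  0.034     ] 0.020760356409725164
115 312 332 [ 0.48636989 -0.19382033  0.034     ] 0.021042871146708834
122 313 332 [ 0.48335406 -0.1998896   0.034     ] 0.020168825083213795
centre [ 0.49556499 -0.17736459  0.034     ] stereo (array([ 0.49532318, -0.17746267,  0.03311256]), np.float64(0.0006427413954941379))
```

View pics/w3z.png

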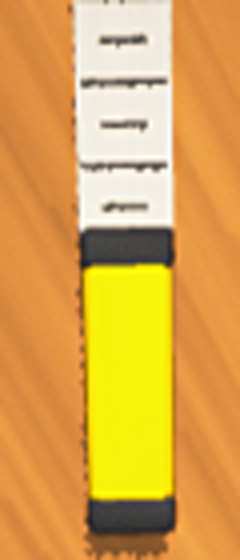

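```bash
python3 -m pendant '[[[55,0,10,0,0,-0.019,-1],[98,0,40,0,0,-0.019,-1],[98,0,90,0,0,-0.019,-1],[98,0,130,0,0,-0.019,-1],[98,0,155,0,0,-0.019,-1],[98,0,170,0,0,-0.019,-1],[98,0,173,0,0,-0.019,-1],[98,0,173,0,0,-0.019,-1]]]'
python3 - <<'E'
from h import *
s=arm.observe();t=get_image('wrist')[:,:,::-1];cv2.imwrite('pics/w4.png',t)
print(s['clock'],s['position'],s['ee_rot'],s['force'],s['ft_torque'])
E
```

```text
clock: 4.05
position: [0.4948, -0.1795, 0.1824]
ee_rot: [2.718, 1.575, 0.001]
force: [0.9, -0.3, -0.1]
width: 0.998
4.05 [ 0.49478044 -0.17947454  0.18235491] [2.71788983e+00 1.57459526e+00 1.36986807e-03] [ 0.92384764 -0.32080792 -0.14420631] [-0.08503576  0.06732634  0.04644924]
```

View pics/w4.png

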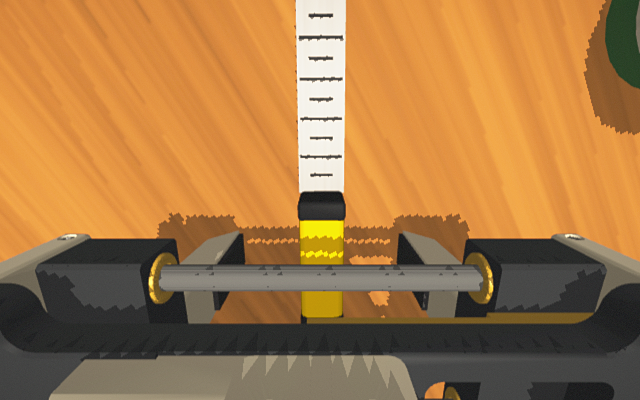

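The gauge runs straight up the image at columns 297–345, centred between the fingers and aligned with them. I'll close now.

```bash
python3 -m pendant '[[[0,0,0,0,0,0,1],[0,0,0,0,0,0,1],[0,0,0,0,0,0,1],[0,0,0,0,0,0,1],[0,0,0,0,0,0,1],[0,0,0,0,0,0,1],[0,0,0,0,0,0,1],[0,0,0,0,0,0,1]]]' 50
python3 - <<'E'
from h import *
s=arm.observe();t=get_image('wrist')[:,:,::-1];cv2.imwrite('pics/w5.png',t)
print(s['clock'],s['position'],s['ee_rot'],s['force'],s['ft_torque'],s['width'])
E
```

```text
clock: 5.1
position: [0.4944, -0.1797, 0.1817]
ee_rot: [2.719, 1.574, 0.0]
force: [0.4, -0.6, 0.5]
width: 0.236
5.1 [ 0.49437705 -0.17970059  0.1817011 ] [2.71870589e+00 1.57415438e+00 4.85619086e-05] [ 0.41873949 -0.58969791  0.46437772] [-0.14115858  0.07361011  0.05344775] 0.23601635970374943
```

View pics/w5.png

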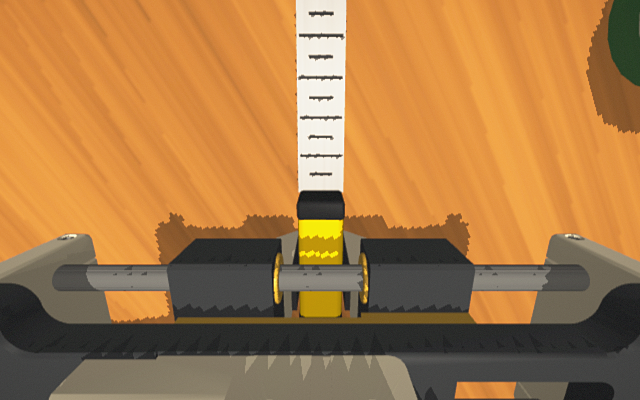

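The gauge is gripped at 21.7 mm, centred and straight. I'll lift it and carry it to a pre-insertion pose.

```bash
python3 -m pendant '[[[0,0,-20,0,0,0,1],[0,0,-55,0,0,0,1],[0,0,-90,0,0,0,1],[35,0,-90,0,0,-0.13,1],[80,0,-90,0,0,-0.28,1],[125,0,-90,0,0,-0.44,1],[165,0,-90,0,0,-0.60,1],[195,0,-90,0,0,-0.75,1],[195,0,-90,0,0,-0.75,1],[195,0,-90,0,0,-0.75,1],[195,0,-90,0,0,-0.75,1]]]'
python3 - <<'E'
from h import *
s=arm.observe()
print(s['clock'],s['position'],s['ee_rot'],s['force'],s['ft_torque'],s['width'],s['dq'].round(3))
for n in('wrist','top','side'):
    t=get_image(n)[:,:,::-1];cv2.imwrite(f'pics/{n}6.png',t)
    if n=='top':cv2.imwrite('pics/t6z.png',cv2.resize(t[150:250,180:410],None,fx=3.4,fy=3.4,interpolation=cv2.INTER_CUBIC))
    if n=='side':cv2.imwrite('pics/s6z.png',cv2.resize(t[110:270,220:400],None,fx=3.5,fy=3.5,interpolation=cv2.INTER_CUBIC))
E
```

```text
clock: 6.52
position: [0.5909, -0.0118, 0.2717]
ee_rot: [1.957, 2.458, -0.001]
force: [-0.1, -0.3, -2.2]
width: 0.238
6.525 [ 0.59089028 -0.01184712  0.27169303] [ 1.95669558e+00  2.45782990e+00 -1.22280993e-03] [-0.08853675 -0.25518596 -2.23465771] [-0.10854715 -0.00582745 -0.01493664] 0.23783235309108552 [ 0.001 -0.002 -0.004 -0.001 -0.001 -0.001  0.002]
```

View pics/t6z.png

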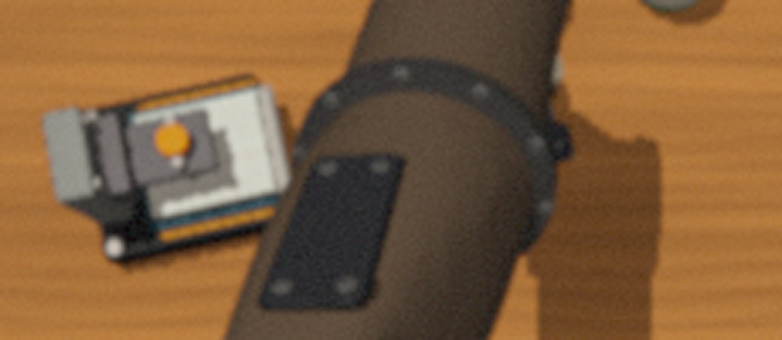

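View pics/s6z.png

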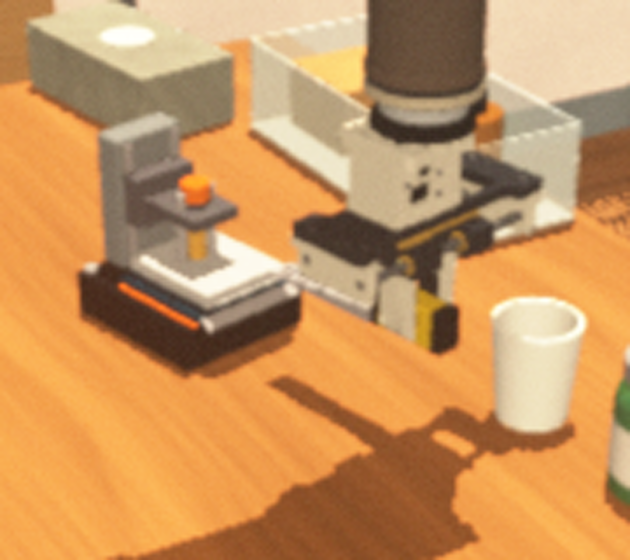

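View pics/wrist6.png

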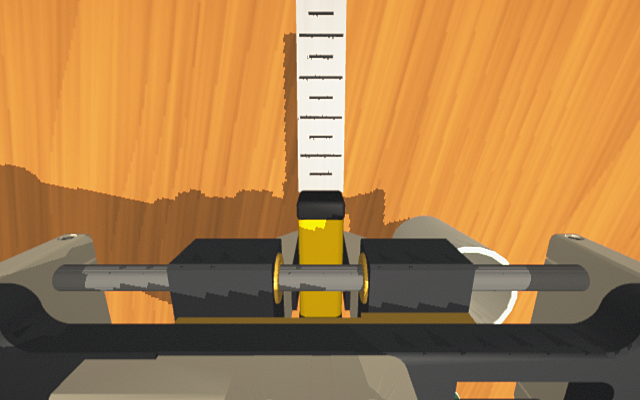

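```bash
python3 -m pendant '[[[0,0,20,0,0,0,1],[0,0,38,0,0,0,1],[0,0,42.5,0,0,0,1],[0,0,42.5,0,0,0,1],[0,0,42.5,0,0,0,1]]]'
python3 - <<'E'
from h import *
s=arm.observe()
print(s['clock'],s['position'],s['ee_rot'],s['force'],s['ft_torque'],R.from_rotvec(s['ee_rot']).as_matrix()[:,2])
for n in('side',):
    t=get_image(n)[:,:,::-1]
    cv2.imwrite('pics/s7z.png',cv2.resize(t[150:230,230:360],None,fx=6,fy=6,interpolation=cv2.INTER_CUBIC))
c=cam('side');f=np.array([-.2240,.9746,0]);tip=s['position']+.1525*f;tip[2]-=.1817
print(tip,(proj(c,tip)-[230,150])*6, (proj(c,[.548,.1765,.046])-[230,150])*6)
E
```

```text
clock: 7.3
position: [0.5917, -0.0106, 0.2298]
ee_rot: [1.953, 2.46, 0.001]
force: [-0.1, 0.1, -1.0]
width: 0.235
7.3 [ 0.59171928 -0.01063894  0.22977474] [1.95283019e+00 2.46002464e+00 9.08692022e-04] [-0.087569    0.08312442 -1.01962373] [-0.03751926  0.02029903 -0.0055605 ] [ 9.00383457e-04  2.40191414e-05 -9.99999594e-01]
[0.55755928 0.13798756 0.04807474] [418.08124657 296.56183367] [361.90627233 272.27264463]
```

View pics/s7z.png

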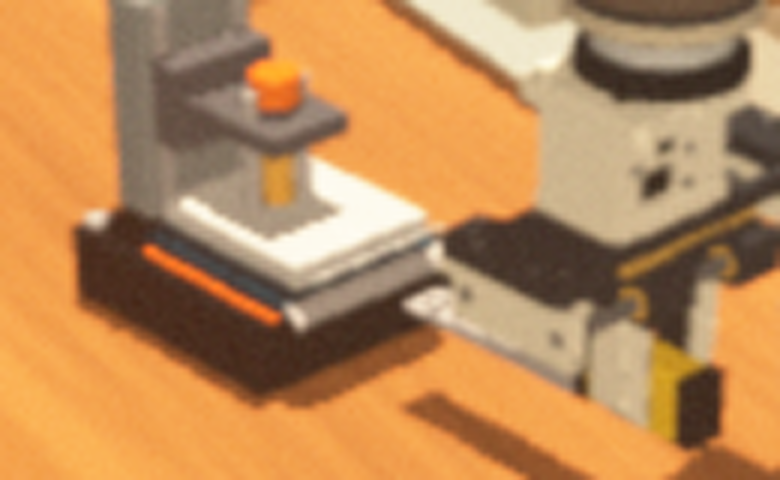

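The tip shows at zoom ≈(410,300), close to the predicted (418,297), and lines up with the mouth. I'll enter the funnel slowly.

```bash
python3 -m pendant '[[[10,0,0.5,0,0,0,1],[20,0,0.5,0,0,0,1],[28,0,0.5,0,0,0,1],[34,0,0.5,0,0,0,1],[40,0,0.5,0,0,0,1],[45,0,0.5,0,0,0,1],[50,0,0.5,0,0,0,1],[50,0,0.5,0,0,0,1]]]'
python3 - <<'E'
from h import *
s=arm.observe()
print(s['clock'],s['position'],s['ee_rot'],s['force'],s['ft_torque'])
t=get_image('wrist')[:,:,::-1];cv2.imwrite('pics/w8.png',t)
E
```

```text
clock: 8.35
position: [0.58, 0.0386, 0.2287]
ee_rot: [-1.952, -2.461, -0.0]
force: [0.3, 0.3, -1.0]
width: 0.239
8.35 [0.57999359 0.03860514 0.22867939] [-1.95229605e+00 -2.46107855e+00 -1.11944306e-04] [ 0.284753    0.31184539 -1.03708754] [-0.13296737  0.03675786 -0.00379178]
```

View pics/w8.png

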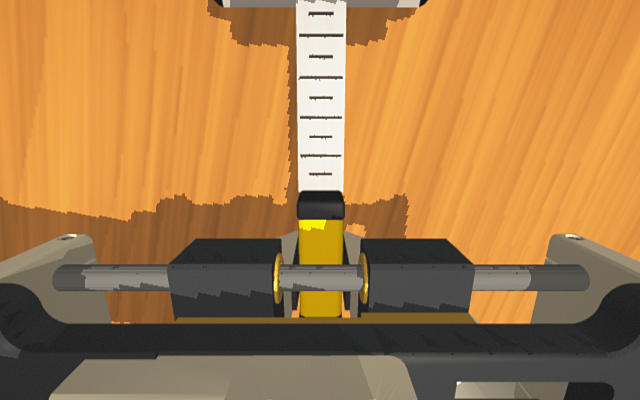

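```bash
python3 -m pendant '[[[5,0,0,0,0,0,1],[10,0,0,0,0,0,1],[15,0,0,0,0,0,1],[15,0,0,0,0,0,1],[15,0,0.3,0,0,0,1],[15,0,0.6,0,0,0,1],[15,0,0.6,0,0,0,1]]]'
python3 - <<'E'
from h import *
s=arm.observe(); print(s['position'],s['force'],s['ft_torque'])
E
python3 -m pendant '[[[0,0,0.3,0,0,0,1],[0,0,0.5,0,0,0,1],[0,0,0.5,0,0,0,1]]]'
python3 - <<'E'
from h import *
s=arm.observe(); print(s['position'],s['force'],s['ft_torque'])
t=get_image('wrist')[:,:,::-1];cv2.imwrite('pics/w9.png',t)
E
```

```text
clock: 9.28
position: [0.5767, 0.0526, 0.2281]
ee_rot: [1.954, 2.46, -0.0]
force: [0.2, -0.2, -0.7]
width: 0.236
[0.57667415 0.05255489 0.22811388] [ 0.21774853 -0.19068042 -0.74726216] [-0.07035818  0.02139945  0.0084342 ]
clock: 9.65
position: [0.5767, 0.0527, 0.2277]
ee_rot: [1.953, 2.46, 0.0]
force: [0.2, -1.0, -0.3]
width: 0.234
[0.57671887 0.05265523 0.22767715] [ 0.15009423 -0.9827043  -0.32037969] [-0.14241145  0.04487012  0.03254899]
```

View pics/w9.png

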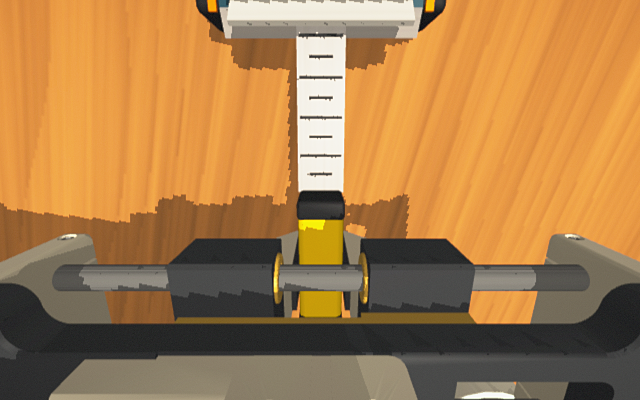

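```bash
python3 -m pendant '[[[0,0,0.3,0,0,0,1],[0,0,0.5,0,0,0,1],[0,0,0.5,0,0,0,1]]]'
python3 - <<'E'
from h import *
s=arm.observe(); print(s['position'],s['force'],s['ft_torque'])
E
```

```text
clock: 10.07
position: [0.5767, 0.0527, 0.2273]
ee_rot: [1.953, 2.46, 0.0]
force: [-0.1, -0.1, 2.2]
width: 0.239
[0.57674059 0.05267407 0.22727648] [-0.081532   -0.09581979  2.15091305] [-0.00566547  0.13503106  0.0519312 ]
```

The blade is resting on the glass, with contact felt at TCP z ≈ 0.2273–0.2277. I'll ease off slightly and feel forward in 3 mm steps.

```bash
cat > f.py <<'E'
from h import *
s=arm.observe();f=np.array([-.2253,.9743,0]);l=np.array([-.9743,-.2253,0]);d=s['position']-[.548,.1765,.046]
print('t %.2f in %.1f lat %.1f z %.4f Fax %.2f Flat %.2f Fz %.2f yaw %.2f T'%(s['clock'],(d@f+.1525)*1e3,d@l*1e3,s['position'][2],s['force']@f,s['force']@l,s['force'][2],np.degrees(2*np.arctan2(s['ee_rot'][1],s['ee_rot'][0]))%360),s['ft_torque'].round(2))
E
python3 -m pendant '[[[1.5,0,-0.2,0,0,0,1],[3,0,-0.2,0,0,0,1]]]' >/dev/null; python3 f.py
python3 -m pendant '[[[1.5,0,0,0,0,0,1],[3,0,0,0,0,0,1]]]' >/dev/null; python3 f.py
python3 -m pendant '[[[1.5,0,0,0,0,0,1],[3,0,0,0,0,0,1]]]' >/dev/null; python3 f.py
python3 -m pendant '[[[1.5,0,0,0,0,0,1],[3,0,0,0,0,0,1]]]' >/dev/null; python3 f.py
```

```text
t 10.32 in 28.5 lat -0.1 z 0.2274 Fax -0.80 Flat -0.64 Fz 1.70 yaw 103.11 T [-0.06  0.03  0.06]
t 10.57 in 31.6 lat -0.1 z 0.2274 Fax -1.36 Flat 0.20 Fz 1.45 yaw 103.11 T [-0.1  -0.03 -0.  ]
t 10.82 in 34.6 lat -0.0 z 0.2274 Fax -1.36 Flat -0.37 Fz 1.55 yaw 103.11 T [-0.1   0.05 -0.01]
t 11.07 in 37.6 lat -0.1 z 0.2274 Fax -1.42 Flat -0.52 Fz 0.74 yaw 103.11 T [-0.17  0.04  0.03]
```

```bash
python3 -m pendant '[[[1.5,0,0,0,0,0,1],[3,0,0,0,0,0,1]]]' >/dev/null; python3 f.py
python3 -m pendant '[[[1.5,0,0,0,0,0,1],[3,0,0,0,0,0,1]]]' >/dev/null; python3 f.py
python3 -m pendant '[[[1.5,0,0,0,0,0,1],[3,0,0,0,0,0,1]]]' >/dev/null; python3 f.py
```

```text
t 11.32 in 40.5 lat -0.0 z 0.2273 Fax -1.43 Flat -0.16 Fz 1.89 yaw 103.11 T [-0.13  0.05 -0.05]
t 11.57 in 43.5 lat -0.0 z 0.2273 Fax -2.59 Flat 0.08 Fz 2.62 yaw 103.11 T [-0.13  0.02 -0.02]
t 11.82 in 46.6 lat -0.1 z 0.2274 Fax -2.00 Flat 0.40 Fz 1.81 yaw 103.12 T [-0.19 -0.02  0.05]
```

```bash
python3 -m pendant '[[[1.5,0,0,0,0,0,1],[3,0,0,0,0,0,1]]]' >/dev/null; python3 f.py
python3 -m pendant '[[[1.5,0,0,0,0,0,1],[3,0,0,0,0,0,1]]]' >/dev/null; python3 f.py
```

```text
t 12.07 in 48.6 lat -0.0 z 0.2274 Fax -7.29 Flat -0.07 Fz 2.50 yaw 103.07 T [-1.3  -0.14  0.03]
t 12.32 in 50.2 lat 0.1 z 0.2276 Fax -10.42 Flat -0.02 Fz 3.69 yaw 102.99 T [-1.84 -0.26  0.  ]
```

```bash
python3 -m pendant '[[[0.5,0,0,0,0,0,1],[1,0,0,0,0,0,1]]]' >/dev/null; python3 f.py
python3 - <<'E'
from h import *
t=get_image('wrist')[:,:,::-1];cv2.imwrite('pics/w10.png',t)
E
python3 f.py
```

```text
t 12.57 in 51.0 lat 0.1 z 0.2276 Fax -11.27 Flat 1.61 Fz 3.88 yaw 102.98 T [-1.96 -0.27  0.  ]
t 12.62 in 51.1 lat 0.0 z 0.2276 Fax -10.03 Flat 0.69 Fz 3.49 yaw 102.99 T [-1.85 -0.29  0.01]
```

View pics/w10.png

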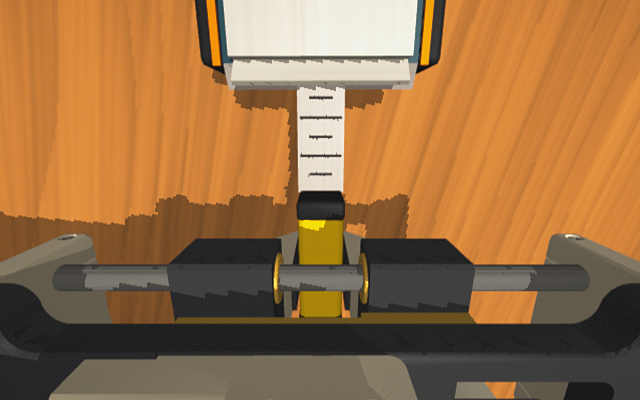

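```bash
python3 -m pendant '[[[1,0,-0.2,0,0,0,1],[2,0,-0.4,0,0,0,1],[3,0,-0.4,0,0,0,1]]]' >/dev/null; python3 f.py
python3 -m pendant '[[[1,0,0,0,0,0,1],[2,0,0,0,0,0,1],[3,0,0,0,0,0,1]]]' >/dev/null; python3 f.py
```

```text
t 13.00 in 54.4 lat 0.1 z 0.2277 Fax -8.42 Flat 0.35 Fz 0.84 yaw 103.00 T [-1.76 -0.35 -0.06]
t 13.38 in 57.3 lat 0.1 z 0.2277 Fax -11.18 Flat -0.41 Fz 1.79 yaw 102.99 T [-1.83 -0.34 -0.04]
```

```bash
python3 -m pendant '[[[1,0,0,0,0,0,1],[2,0,0,0,0,0,1],[3,0,0,0,0,0,1]]]' >/dev/null; python3 f.py
python3 -m pendant '[[[1,0,0,0,0,0,1],[2,0,0,0,0,0,1],[3.3,0,0,0,0,0,1],[3.3,0,0,0,0,0,1],[3.3,0,0,0,0,0,1]]]' >/dev/null; python3 f.py
python3 - <<'E'
from h import *
s=arm.observe();print(R.from_rotvec(s['ee_rot']).as_matrix()[:,2].round(4),s['width'])
t=get_image('wrist')[:,:,::-1];cv2.imwrite('pics/w11.png',t)
t=get_image('side')[:,:,::-1]
cv2.imwrite('pics/s11z.png',cv2.resize(t[150:230,230:360],None,fx=6,fy=6,interpolation=cv2.INTER_CUBIC))
E
```

```text
t 13.75 in 60.2 lat 0.2 z 0.2277 Fax -10.06 Flat 0.55 Fz -0.65 yaw 102.98 T [-1.91 -0.44 -0.05]
t 14.38 in 63.5 lat 0.2 z 0.2277 Fax -9.61 Flat 0.58 Fz 1.00 yaw 102.98 T [-1.78 -0.36 -0.  ]
[ 8.0e-04 -2.6e-03 -1.0e+00] 0.24115821717674765
```

View pics/w11.png

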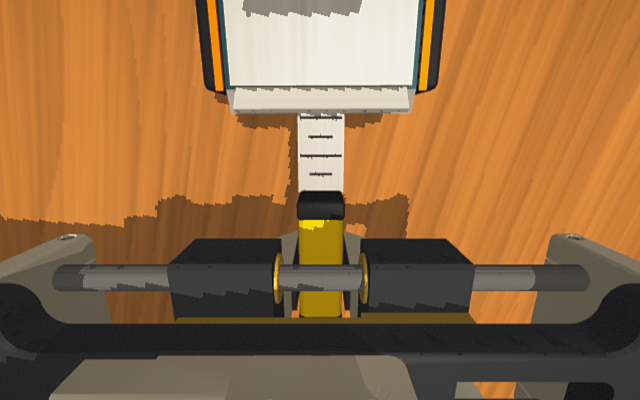

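View pics/s11z.png

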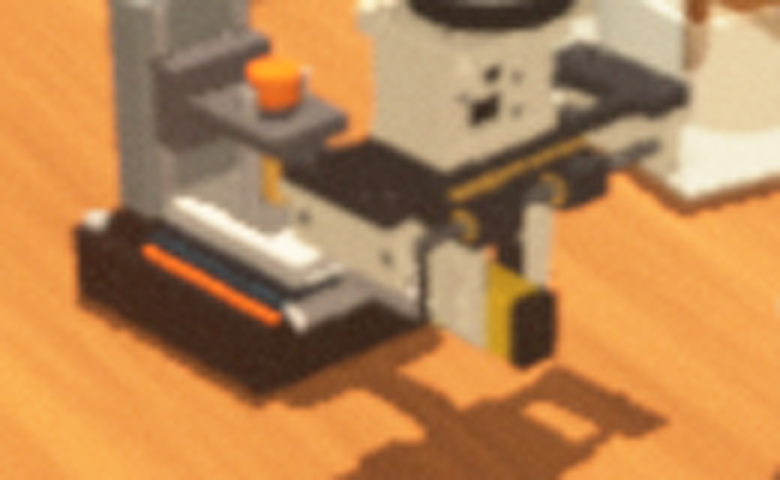

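```bash
python3 -m pendant '[[[0,0,0,0,0,0,1],[0,0,0,0,0,0,1],[0,0,0,0,0,0,1],[0,0,0,0,0,0,1],[0,0,0,0,0,0,1],[0,0,0,0,0,0,1],[0,0,0,0,0,0,1],[0,0,0,0,0,0,1]]]' >/dev/null; python3 f.py
python3 - <<'E'
from h import *
c=None
for n in('w10','w11'):
    t=cv2.imread(f'pics/{n}.png');cv2.imwrite(f'pics/{n}z.png',cv2.resize(t[30:120,190:450],None,fx=3,fy=4,interpolation=cv2.INTER_CUBIC))
a=cv2.imread('pics/w10z.png');b=cv2.imread('pics/w11z.png');cv2.imwrite('pics/cmp.png',np.vstack([a[:290],b[:290]]))
E
```

```text
t 15.47 in 63.6 lat 0.2 z 0.2277 Fax -9.87 Flat 1.30 Fz 1.57 yaw 102.99 T [-1.77 -0.35  0.  ]
```

View pics/cmp.png

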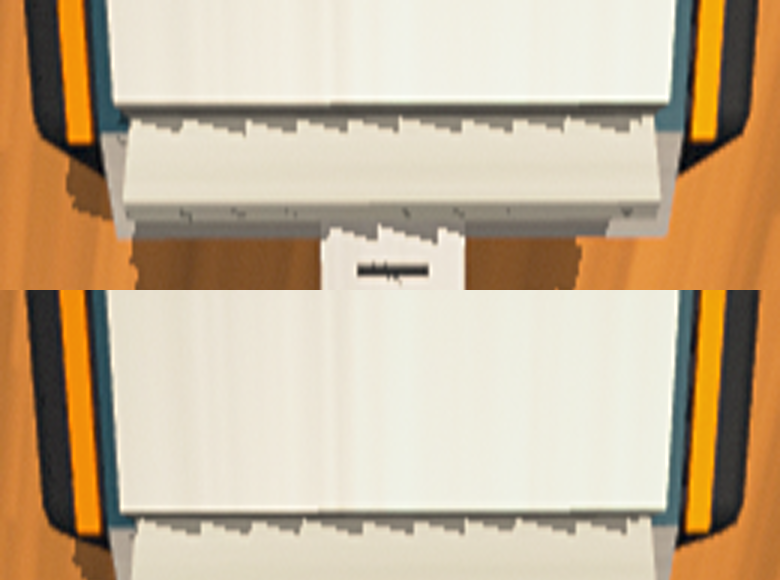

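```bash
python3 f.py; python3 -c "
from cell import arm
print(arm.sign_off())"
```

```text
t 15.47 in 63.6 lat 0.2 z 0.2277 Fax -9.87 Flat 1.30 Fz 1.57 yaw 102.99 T [-1.77 -0.35  0.  ]
the job is handed in; nothing more can be done
None
```

The gauge is in the gap at depth, lifting the platform by an estimated 1.4 to 1.5 mm. I handed in at 15.5 s with it still gripped. That lift comes from depth past the meeting point and was not measured directly.

- **Insertion:** I gripped the handle with 50 N. The blade went in along the glass, 0.2 mm off the centre line and at the stand's angle of about 103°.
- **Feel:** Drag rose clearly with the tip about 47 mm past the mouth, from 1–2 N to roughly 10 N. I stopped at 63.6 mm, about 16 mm past that point.
- **Last checks:** During a one-second hold the depth changed by only 0.1 mm. The last wrist picture, taken just before that hold, showed no slip in the grip. I didn't check the bystanders with a final overview picture, but no move came near them.
- **Loose ends:**
  - The steady drag read 8–11 N, at or slightly above the stated 10 N. It includes friction from my light press on the glass.
  - The tool is pitched about 0.15° nose-down, so the real lift may be 0.1–0.2 mm higher than estimated.
  - A rough comparison of two wrist pictures suggested about 1.2 mm of lift gained over the last 12.5 mm of travel. That agrees with the 1.1 mm the taper predicts.

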